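# Shim the rocking fixture table

## Robot

A 6-joint arm with a two-finger parallel gripper is mounted at the origin on the work surface. World frame = base frame: x ahead of the robot, y to its left, z up, the work surface at z = 0. Lengths are in m, angles in rad, forces in N, time in s.
With the tool pointing down it reaches from about 0.225 to 0.875 m from the base axis. Payload 3.4 kg.
Tool frame: the origin (TCP) lies at the centre of the arm's flange, where the gripper is bolted on; the fingertips stand manip.tcp_to_tips ahead of it and the grasp point (between the pads) lies 155 mm ahead of it (manip.tcp_to_tips is the distance from the TCP to the fingertips, in m); z points along the fingers, y is the line along which they close (so a half turn about z gives the same grasp; the last joint's range is limited). The gripper opens to 85 mm and grips with 20 to 120 N. Pads are 22 mm wide; open, the fingers measure 114 mm over their backs; the gripper's body (76 mm by 85 mm) begins 54 mm behind the grasp point. The pads swing forward as they close: fully open they stand 13 mm farther back than shut.
Start: joints at [-1.263, 0.276, 1.505, -0, 1.361, -0.121], TCP at [0.239, -0.523, 0.405] pointing down, gripper open.
Joint ranges: [-2.89, 2.89], [-0.75, 2.08], [0.22, 2.7], [-1.18, 4.32], [0.11, 2.71], [-2.7, 2.7]. Speed limits (rad/s): [2.57, 2.57, 3.14, 3.14, 3.14, 3.14].

## Interface

Orientations are given as a unit quaternion [w, x, y, z].
In Python, from rig import sensors, imaging, manip gives the robot as it stands. The module is installed in compiled form; this text tells all that it offers.
- The arm moves only by the tool jog_arm, never from a script. Its argument "plan" is a list of rows, each an object of numbers: "dx", "dy", "dz": the shift along the tool's x, y, z in mm; "ax", "ay", "az": the turn, a rotation vector about the tool's x, y, z in units of 6 degrees (1.0 is 6 degrees); "grip": the closure, from 0 (fully open) to 1 (shut). A call has 1 to 20 rows; each row shifts and turns the commanded pose from where the row before left it, along the tool's axes as they then stand; what a row does not reach is not made up. A row lasts 1/12 s, in which the tool goes at most 41.7 mm and 7.16 degrees, less where a joint would pass 70% of its speed; a pose out of reach is approached as far as the arm can. A call is refused whole if a number of a shift passes 41.7 or a number of a turn 1, either way. A call with a gripper value outside its range is refused whole. The fingers move at their own pace and stop on an object; "grip_force" is the grip in N (left out, the last holds). Time passes only in rows, so rows that do not move let the fingers close. It gives the time, the measured TCP pose, the force, the opening and the grip force at its end, in the units of the state.
- sensors.get_state(): the state, without advancing time (a new reading comes with each control period).
- imaging.get_image(name): name is "side" or "top"; returns a dict with "image" (420x560x3 uint8, red, green, blue), "K" (3x3 intrinsics, pixels), "k1" (the pictures are not rectified: a ray, as slopes to the right and down, at radius r is drawn at 1 + k1 r^2 times it, then the intrinsics apply), "extrinsics" (4x4, takes a point from world to camera coordinates). Camera axes: x right, y up, looking along -z (the intrinsics and any distortion apply to the point x, -y, -z); pixel columns grow to the right and rows downward; lengths in m; the calibration is good to about 2 mm. A picture is of the moment at which its call begins. There is no depth.
- manip.sign_off(): hands the job in; it is judged then, once.
The state is a dict: "clock": time; "qpos": joint angles; "qd": joint speeds; "effort": joint torques, N m; "position": TCP position; "ee_rot": TCP orientation; "contact_force": force on the tool from outside, world axes, zero at the start; "moment": the same for the moment, N m; "width": finger opening in m; "gripper_force": force on a finger pad.
Only numpy, scipy, OpenCV 4.12 (cv2) and the standard library are available. Lean on these libraries where they do the work, as an engineer would, in place of code of your own. Each camera call takes 0.05 s, during which the arm holds its last target. There are 200 camera calls.

## Task

The small steel fixture table rocks because one of its legs has lost its rubber cap and hangs clear of the bench. Without grasping or lifting anything, push the wooden wedge along the bench, thin end first, under that bare leg until it is snug, but do not jack the table up or shove it along the bench. Then press down firmly (about 10 N) with the fingertips on the table top right over that leg to prove that it no longer rocks, and come away, leaving the wedge in place and the other things alone.

Things in the scene. Friction and masses are not known exactly. Their poses are not given: they have to be found in the camera images.
- fixture_table: welding fixture table standing loose and level on the bench, 7 kg: steel plate 300 (its x) x 220 (its y) x 12 mm, top 80 mm up, on four 30 mm square legs centred at x +-130, y +-90 mm. Three have 36 mm square rubber caps; the one at +x, +y is bare. A fixture square, 90 mm tall, is bolted over the opposite leg and a flat bar lies fixed mid-plate. Origin: on the bench under the plate's centre
- bare_foot (a point): centre of the bare leg's flat lower end, 30 x 30 mm, 9 mm above the bench, sides along the table's x and y. The plate overhangs its outer faces by 5 mm. The wedge goes in along the table's -y, from the side where it lies
- corner_top (a point): point on the plate's top face straight above the middle of the bare leg, 80 mm above the bench: where to press; no holes there. Unshimmed, a press of more than about 3 N here rocks the table down by 9 mm
- wedge: loose dark hardwood wedge, 60 g, 110 mm long (x) x 50 wide (y), 18 high at the butt (-x end), tapering to 3 at the thin end (+x), which points roughly at the bare leg, 30 to 70 mm short of it. Origin: centre of underside; mass centre 13 mm to -x. Snug with the leg's centre about 25 mm to +x of the origin, where the push rises steeply: 10 to 20 N is snug, over about 40 N jacks the table up
- spray_can: upright spray can, 52 mm diameter, 160 mm tall, a bystander; origin at its foot
- tube_offcut: piece of 40 mm square steel tube, 90 mm long, lying on the bench, a bystander; origin under its centre
- hammer: hammer lying on the bench, 280 mm long along its x, a bystander
There are look-alikes about, which are no part of the job. Of the things that look like the wedge, the middle-sized one is meant.

How it is judged:
On the way, in this order (a step that is already met when the one before it is completed fails the run):
1. the wedge has been pushed under the bare leg and bears against it (contact force between wedge and fixture_table above 2 N and x of bare_foot in the frame of wedge between 0 and 0.036 m and y of bare_foot in the frame of wedge between -0.017 and 0.017 m), for 0.1 s.
2. the fingertips press on the table top over that leg with more than 5 N and the table does not rock (stays within 0.010 rad of level) (contact force between the fingers and fixture_table above 5 N and horizontal distance between the grasp point and corner_top below 0.045 m and angle between fixture_table's own z axis and vertical below 0.01 rad), for 0.2 s.
At the end, for the whole second after the job is handed in: the table is level within 0.008 rad and at rest; the wedge lies under the bare leg, bearing against it with more than 0.5 N, the leg's centre within 17 mm of the wedge's centre line and at least 19 mm in from its thin end (angle between fixture_table's own z axis and vertical below 0.008 rad and contact force between wedge and fixture_table above 0.5 N and x of bare_foot in the frame of wedge between 0 and 0.036 m and y of bare_foot in the frame of wedge between -0.017 and 0.017 m and linear speed of each of fixture_table, wedge below 0.01 m/s); the robot touches nothing.
It fails at once if the wedge is lifted or tipped off the bench (height (world z) of wedge above 0.008 m or angle between wedge's own z axis and vertical above 0.15 rad).
It fails at once if the table is shoved more than 20 mm or lifted (distance of fixture_table from where it was at the start of the episode above 0.02 m or angle between fixture_table's own z axis and vertical above 0.09 rad).
It fails at once if the spray can is moved or tipped (distance of spray_can from where it was at the start of the episode above 0.02 m or angle between spray_can's own z axis and vertical above 0.3 rad).
It fails at once if the tube offcut is moved (distance of tube_offcut from where it was at the start of the episode above 0.02 m).
It fails at once if the hammer is moved (distance of hammer from where it was at the start of the episode above 0.02 m).
It also fails if it takes over 67 s, if anything falls off the work surface, if the arm or the gripper's body presses on something with over 40 N, if the wrist force passes 120 N, or if a joint passes its speed limit or range.

## Working session

There is one attempt and no reset: what is moved stays moved. The work goes in short steps, Python scripts to look and compute and a tool call to move; the robot and the scene stay as the last step left them, time stands still between calls to the robot, and variables do not carry over. Pictures are saved under pics/ and viewed, at most 10 in all, crops included, and the job is handed in when it is done.

Besides the shell and the picture viewer there is one more tool, called as name([rows], argument=value, ...), one row to a line, values as JSON. jog_arm: Moves the arm, as the interface text tells. Its arguments: {"type":"object","properties":{"plan":{"type":"array"},"grip_force":{"type":"number"}},"required":["plan"]}

```bash
mkdir -p pics
cat > h.py <<'E'
import numpy as np, cv2
from rig import sensors, imaging, manip
def snap(n,f):
    d=imaging.get_image(n); cv2.imwrite(f,cv2.cvtColor(d["image"],cv2.COLOR_RGB2BGR))
    np.savez("cal_"+n,K=d["K"],k1=d["k1"],E=d["extrinsics"]); return d
def cal(n):
    c=np.load("cal_"+n+".npz"); return c["K"],float(c["k1"]),c["E"]
def w(n,u,v,z=0.):
    K,k1,E=cal(n); p=cv2.undistortPoints(np.array([[[u,v]]],float),K,np.array([k1,0,0,0])).ravel()
    d=E[:3,:3].T@np.array([p[0],-p[1],-1]); o=-E[:3,:3].T@E[:3,3]
    return o+d*(z-o[2])/d[2]
def px(n,P):
    K,k1,E=cal(n); c=E[:3,:3]@np.array(P)+E[:3,3]; x,y=c[0]/-c[2],-c[1]/-c[2]; f=1+k1*(x*x+y*y)
    return np.array([K[0,0]*x*f+K[0,2],K[1,1]*y*f+K[1,2]])
E
python3 - <<'E'
from h import *
for n in("top","side"): snap(n,f"pics/{n}0.png"); K,k,E=cal(n); print(n,K[0,0],k,-E[:3,:3].T@E[:3,3])
print(manip.tcp_to_tips,sensors.get_state())
E
```

```text
top 495.9215856406471 -0.00910111290026213 [0.39702224 0.11445635 1.18386363]
side 466.99139179100024 -0.1570468270669247 [0.41902484 0.69765778 0.79346863]
0.1734 {'clock': 0.1, 'qpos': array([-1.26297834e+00,  2.76537606e-01,  1.50599453e+00,  1.51590683e-05,
        1.36073057e+00, -1.20957824e-01]), 'qd': array([-0.00014815, -0.00131321, -0.00350259,  0.00154565,  0.00051727,
       -0.00239405]), 'effort': array([ 1.34172147e-03, -4.17698157e+01, -2.46406406e+01, -2.34801910e-04,
        5.79634972e-03, -2.75455285e-06]), 'position': array([ 0.23902343, -0.52275995,  0.40392743]), 'ee_rot': array([-8.32073199e-04,  9.77106797e-01,  2.12747763e-01, -7.05236056e-05]), 'contact_force': array([ 0.37306094,  0.79223015, -0.36553944]), 'moment': array([ 0.05020564, -0.02178832, -0.00292554]), 'gripper_force': 0.0, 'width': 0.0856066624352938}
```

View pics/top0.png

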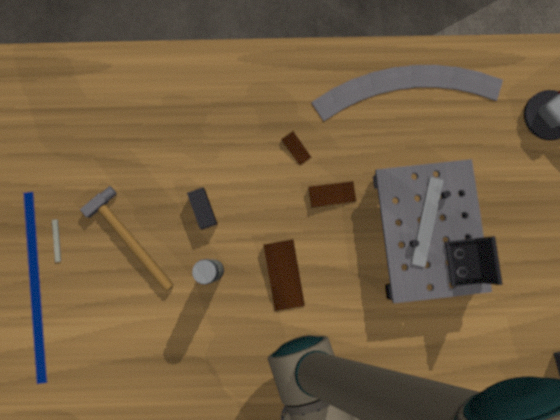

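View pics/side0.png

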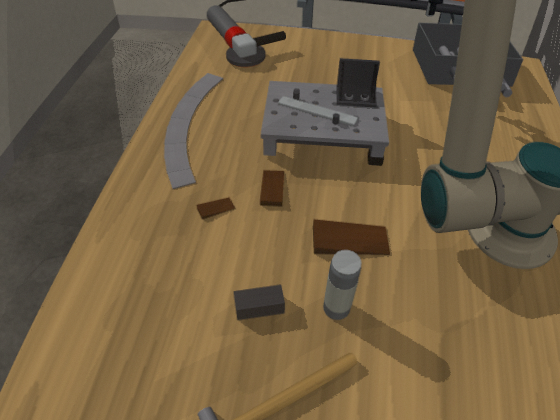

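Candidates for the wedge in the top view are small (296,148), middle (331,194) and large (284,275). I choose the middle one at (331,194), which points right at the plate's upper-left leg, diagonally opposite the black square at (472,262). In the side view the wedge is at (272,188) and the bare leg at (270,146).

Run:
```python
from h import *
a=cv2.imread("pics/top0.png")[120:310,280:510]; b=cv2.imread("pics/side0.png")[75:225,230:400]
a=cv2.resize(a,None,fx=3,fy=3,interpolation=3); 
cv2.imwrite("pics/a.png",a); cv2.imwrite("pics/b.png",cv2.resize(b,None,fx=4,fy=4,interpolation=3)[:600])
for n,u,v in(("top",331,194),("side",272,200)): print(w(n,u,v))
for n,u,v in(("top",376,168),("top",471,160),("top",490,291),("top",394,303)): print(w(n,u,v,.08))
```

```text
[ 0.55252332 -0.02664964  0.        ]
[0.54501108 0.00748851 0.        ]
[ 0.5990289  -0.12098396  0.08      ]
[ 0.61279869 -0.33783704  0.08      ]
[ 0.31840877 -0.36100557  0.08      ]
[ 0.29750127 -0.1473382   0.08      ]
```

View pics/a.png

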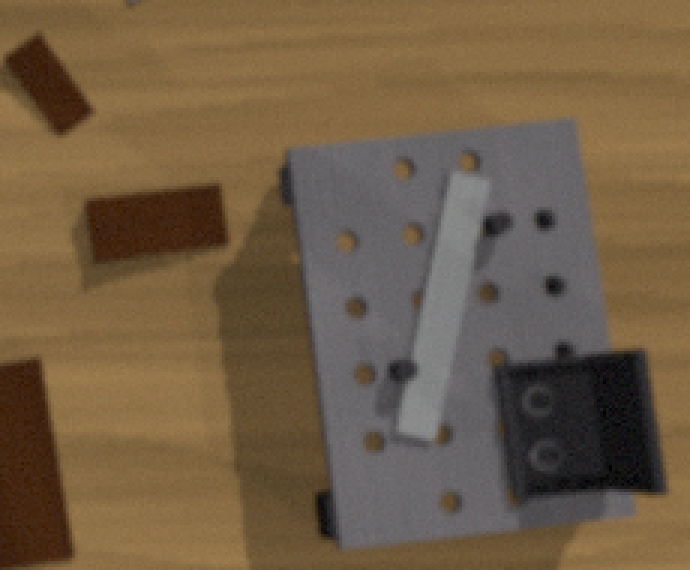

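View pics/b.png

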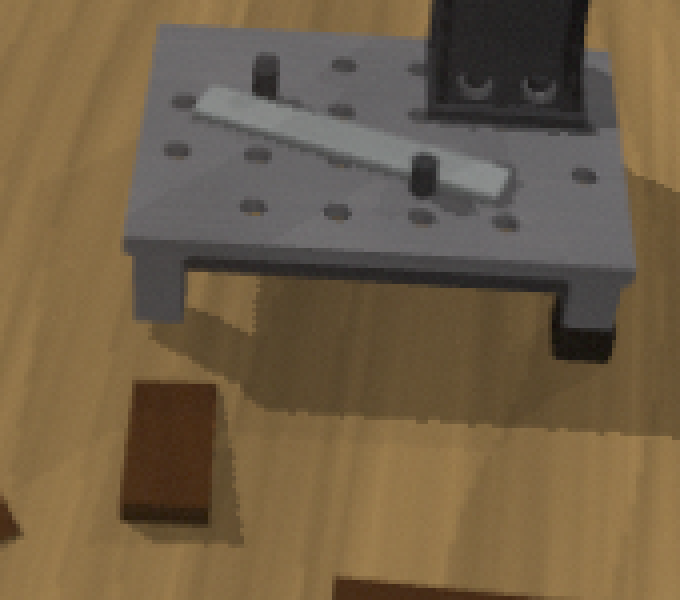

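The close crops confirm the choice: the wedge's butt is on the left (corners at about (87,200) and (95,262) in the top crop), the bare leg has no cap and the other front leg has a black one. Next I fit both poses to the corners.

```bash
cat > fit.py <<'E'
from h import *
from scipy.optimize import least_squares
def T(p,q): c,s=np.cos(p[2]),np.sin(p[2]); return np.array([p[0]+c*q[0]-s*q[1],p[1]+s*q[0]+c*q[1],q[2]])
def fit(obs,p0):
    r=lambda p:np.concatenate([px(n,T(p,q))-uv for n,q,uv in obs])
    s=least_squares(r,p0,loss="soft_l1"); return s.x,np.round(r(s.x).reshape(-1,2),1).tolist()
E
python3 - <<'E'
from fit import *
a=lambda u,v:np.array([(u+.5)/3-.5+280,(v+.5)/3-.5+120])
b=lambda u,v:np.array([(u+.5)/4-.5+230,(v+.5)/4-.5+75])
L,W=.055,.025
# wedge +x points world -y; its +y = world +x (up in top image)
wt=[("top",(-L,W,.018),a(87,200)),("top",(L,W,.003),a(220,184)),("top",(L,-W,.003),a(228,242)),("top",(-L,-W,.018),a(95,262))]
ws=[("side",(L,W,.003),b(134,382)),("side",(L,-W,.003),b(216,383)),("side",(-L,W,.018),b(122,507)),("side",(-L,-W,.018),b(210,512)),("side",(-L,W,0),b(122,520)),("side",(-L,-W,0),b(210,524))]
# table: +y = world +y (towards wedge), +x = world +x
tt=[("top",(.15,.11,.08),a(288,150)),("top",(.15,-.11,.08),a(575,119)),("top",(-.15,-.11,.08),a(635,515)),("top",(-.15,.11,.08),a(341,547))]
ts=[("side",(.15,.11,.08),b(125,242)),("side",(-.15,.11,.08),b(635,272)),("side",(.15,-.11,.08),b(160,25)),("side",(.145,.105,.009),b(135,320)),("side",(.115,.105,.009),b(185,322))]
for nm,o in(("wt",wt),("ws",ws),("w",wt+ws)): p,r=fit(o,[.55,0,-1.57]); print(nm,p,r)
W_=p
for nm,o in(("tt",tt),("ts",ts),("t",tt+ts)): p,r=fit(o,[.45,-.24,0]); print(nm,p,r)
f=T(p,(.13,.09,.009)); print("foot",f)
c,s=np.cos(W_[2]),np.sin(W_[2]); d=f[:2]-W_[:2]; print("foot in wedge",c*d[0]+s*d[1],-s*d[0]+c*d[1], "table -y dir",p[2]-np.pi/2)
print(w("top",207,271,.16),w("top",202,208,.04))
E
```

```text
wt [ 0.55194088 -0.02861875 -1.44734682] [[-0.5, -0.1], [-0.2, -0.4], [0.6, 0.6], [0.1, -0.1]]
ws [ 0.55086326 -0.02903971 -1.44112944] [[-0.2, -0.1], [0.2, 0.4], [-0.3, -1.1], [0.3, -1.6], [-0.1, 1.0], [0.2, 0.7]]
w [ 0.55122545 -0.028828   -1.4426265 ] [[-0.4, 0.3], [-0.1, -0.2], [0.7, 0.8], [0.3, 0.3], [-0.3, -0.0], [0.0, 0.4], [-0.5, -1.0], [0.1, -1.5], [-0.3, 1.0], [-0.1, 0.8]]
tt [ 0.45678542 -0.24217215  0.08549136] [[-0.2, -0.7], [0.1, -0.6], [0.3, 0.4], [-0.2, 0.8]]
ts [ 0.45465269 -0.24277698  0.08386405] [[-0.4, -1.1], [0.8, -0.2], [0.0, -0.3], [-0.0, 0.4], [-0.3, 0.6]]
t [ 0.45564026 -0.24237025  0.0860478 ] [[-0.1, -0.2], [0.2, -0.1], [0.5, 0.9], [-0.1, 1.4], [-0.7, -0.9], [0.5, -0.2], [-0.5, -0.2], [-0.4, 0.5], [-0.7, 0.8]]
foot [ 0.57742454 -0.14153082  0.009     ]
foot in wedge 0.11512711946866037 0.011578605101238551 table -y dir -1.4847485289590225
[0.37822643 0.25184725 0.16      ] [0.52118718 0.27836371 0.04      ]
```

jog_arm([
  {"az": -1, "grip": 0.7},
  {"az": -1, "grip": 0.7},
  {"az": -1, "grip": 0.7},
  {"az": -1, "grip": 0.7},
  {"az": -1, "grip": 0.7},
  {"az": -1, "grip": 0.7},
  {"az": -1, "grip": 0.7},
  {"az": -1, "grip": 0.7},
  {"az": -1, "grip": 0.7},
  {"az": -1, "grip": 0.7},
  {"az": -1, "grip": 0.7},
  {"az": -1, "grip": 0.7},
  {"az": -0.13, "grip": 0.7},
], grip_force=40)

```text
$.plan[0]: bad value
```

jog_arm([
  {"dx": 30, "dy": 20.5, "grip": 0.7},
  {"dx": 30, "dy": 20.5, "grip": 0.7},
  {"dx": 30, "dy": 20.5, "grip": 0.7},
  {"dx": 30, "dy": 20.5, "grip": 0.7},
  {"dx": 30, "dy": 20.5, "grip": 0.7},
  {"dx": 30, "dy": 20.5, "grip": 0.7},
  {"dx": 30, "dy": 20.5, "grip": 0.7},
  {"dx": 30, "dy": 20.5, "grip": 0.7},
  {"dx": 30, "dy": 20.5, "grip": 0.7},
  {"dx": 30, "dy": 20.5, "grip": 0.7},
  {"dx": 30, "dy": 20.5, "grip": 0.7},
  {"dx": 30, "dy": 20.5, "grip": 0.7},
  {"dx": 30, "dy": 20.5, "grip": 0.7},
  {"dx": 30, "dy": 20.5, "grip": 0.7},
  {"dx": 30, "dy": 20.5, "grip": 0.7},
  {"dx": 30, "dy": 20.5, "grip": 0.7},
  {"dx": 30, "dy": 20.5, "grip": 0.7},
  {"dx": 30, "dy": 20.5, "grip": 0.7},
  {"grip": 0.7},
  {"grip": 0.7},
])

```text
$.plan[0]: bad value
```

jog_arm([
  {"dx": 0, "dy": 0, "dz": 0, "ax": 0, "ay": 0, "az": -1, "grip": 0.7},
], grip_force=40)

```text
clock: 0.18
position: [0.239, -0.5228, 0.4041]
ee_rot: [-0.001, 0.964, 0.264, -0.0]
contact_force: [-0.1, -0.4, -0.5]
width: 0.0756
gripper_force: 0.0
```

jog_arm([
  {"dx": 0, "dy": 0, "dz": 0, "ax": 0, "ay": 0, "az": -1, "grip": 0.7},
  {"dx": 0, "dy": 0, "dz": 0, "ax": 0, "ay": 0, "az": -1, "grip": 0.7},
  {"dx": 0, "dy": 0, "dz": 0, "ax": 0, "ay": 0, "az": -1, "grip": 0.7},
  {"dx": 0, "dy": 0, "dz": 0, "ax": 0, "ay": 0, "az": -1, "grip": 0.7},
  {"dx": 0, "dy": 0, "dz": 0, "ax": 0, "ay": 0, "az": -1, "grip": 0.7},
  {"dx": 0, "dy": 0, "dz": 0, "ax": 0, "ay": 0, "az": -1, "grip": 0.7},
  {"dx": 0, "dy": 0, "dz": 0, "ax": 0, "ay": 0, "az": -1, "grip": 0.7},
  {"dx": 0, "dy": 0, "dz": 0, "ax": 0, "ay": 0, "az": -1, "grip": 0.7},
  {"dx": 0, "dy": 0, "dz": 0, "ax": 0, "ay": 0, "az": -1, "grip": 0.7},
  {"dx": 0, "dy": 0, "dz": 0, "ax": 0, "ay": 0, "az": -1, "grip": 0.7},
  {"dx": 0, "dy": 0, "dz": 0, "ax": 0, "ay": 0, "az": -1, "grip": 0.7},
  {"dx": 0, "dy": 0, "dz": 0, "ax": 0, "ay": 0, "az": -0.13, "grip": 0.7},
])

```text
clock: 1.18
position: [0.239, -0.5228, 0.4042]
ee_rot: [-0.0, 0.659, 0.752, 0.0]
contact_force: [-0.5, 0.1, 0.3]
width: 0.0254
gripper_force: 0.0
```

jog_arm([
  {"dx": 30, "dy": 20.5, "dz": 0, "ax": 0, "ay": 0, "az": 0, "grip": 0.7},
  {"dx": 30, "dy": 20.5, "dz": 0, "ax": 0, "ay": 0, "az": 0, "grip": 0.7},
  {"dx": 30, "dy": 20.5, "dz": 0, "ax": 0, "ay": 0, "az": 0, "grip": 0.7},
  {"dx": 30, "dy": 20.5, "dz": 0, "ax": 0, "ay": 0, "az": 0, "grip": 0.7},
  {"dx": 30, "dy": 20.5, "dz": 0, "ax": 0, "ay": 0, "az": 0, "grip": 0.7},
  {"dx": 30, "dy": 20.5, "dz": 0, "ax": 0, "ay": 0, "az": 0, "grip": 0.7},
  {"dx": 30, "dy": 20.5, "dz": 0, "ax": 0, "ay": 0, "az": 0, "grip": 0.7},
  {"dx": 30, "dy": 20.5, "dz": 0, "ax": 0, "ay": 0, "az": 0, "grip": 0.7},
  {"dx": 30, "dy": 20.5, "dz": 0, "ax": 0, "ay": 0, "az": 0, "grip": 0.7},
  {"dx": 30, "dy": 20.5, "dz": 0, "ax": 0, "ay": 0, "az": 0, "grip": 0.7},
  {"dx": 30, "dy": 20.5, "dz": 0, "ax": 0, "ay": 0, "az": 0, "grip": 0.7},
  {"dx": 30, "dy": 20.5, "dz": 0, "ax": 0, "ay": 0, "az": 0, "grip": 0.7},
  {"dx": 30, "dy": 20.5, "dz": 0, "ax": 0, "ay": 0, "az": 0, "grip": 0.7},
  {"dx": 30, "dy": 20.5, "dz": 0, "ax": 0, "ay": 0, "az": 0, "grip": 0.7},
  {"dx": 30, "dy": 20.5, "dz": 0, "ax": 0, "ay": 0, "az": 0, "grip": 0.7},
  {"dx": 30, "dy": 20.5, "dz": 0, "ax": 0, "ay": 0, "az": 0, "grip": 0.7},
  {"dx": 30, "dy": 20.5, "dz": 0, "ax": 0, "ay": 0, "az": 0, "grip": 0.7},
  {"dx": 30, "dy": 20.5, "dz": 0, "ax": 0, "ay": 0, "az": 0, "grip": 0.7},
  {"dx": 0, "dy": 0, "dz": 0, "ax": 0, "ay": 0, "az": 0, "grip": 0.7},
  {"dx": 0, "dy": 0, "dz": 0, "ax": 0, "ay": 0, "az": 0, "grip": 0.7},
])

```text
clock: 2.85
position: [0.5364, 0.0614, 0.4041]
ee_rot: [-0.0, 0.66, 0.752, -0.0]
contact_force: [-0.1, -0.7, -0.7]
width: 0.0255
gripper_force: 0.0
```

jog_arm([
  {"dx": 5, "dy": 3, "dz": 0, "ax": 0, "ay": 0, "az": 0, "grip": 0.7},
  {"dx": 0, "dy": 0, "dz": 36, "ax": 0, "ay": 0, "az": 0, "grip": 0.7},
  {"dx": 0, "dy": 0, "dz": 36, "ax": 0, "ay": 0, "az": 0, "grip": 0.7},
  {"dx": 0, "dy": 0, "dz": 36, "ax": 0, "ay": 0, "az": 0, "grip": 0.7},
  {"dx": 0, "dy": 0, "dz": 36, "ax": 0, "ay": 0, "az": 0, "grip": 0.7},
  {"dx": 0, "dy": 0, "dz": 36, "ax": 0, "ay": 0, "az": 0, "grip": 0.7},
  {"dx": 0, "dy": 0, "dz": 24, "ax": 0, "ay": 0, "az": 0, "grip": 0.7},
  {"dx": 0, "dy": 0, "dz": 16, "ax": 0, "ay": 0, "az": 0, "grip": 0.7},
  {"dx": 0, "dy": 0, "dz": 0, "ax": 0, "ay": 0, "az": 0, "grip": 0.7},
  {"dx": 0, "dy": 0, "dz": 0, "ax": 0, "ay": 0, "az": 0, "grip": 0.7},
])

```text
clock: 3.68
position: [0.5379, 0.0641, 0.1843]
ee_rot: [-0.001, 0.661, 0.75, -0.001]
contact_force: [0.9, 0.2, 0.9]
width: 0.0254
gripper_force: 0.0
```

Run:
```python
from h import *
d=snap("side","pics/side1.png"); e=snap("top","pics/top1.png")
a=cv2.imread("pics/side1.png")[120:270,220:370];b=cv2.imread("pics/top1.png")[120:270,270:420]
cv2.imwrite("pics/c1.png",np.hstack([cv2.resize(x,(400,400),interpolation=3) for x in(a,b)]))
```

```text
(no output)
```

View pics/c1.png

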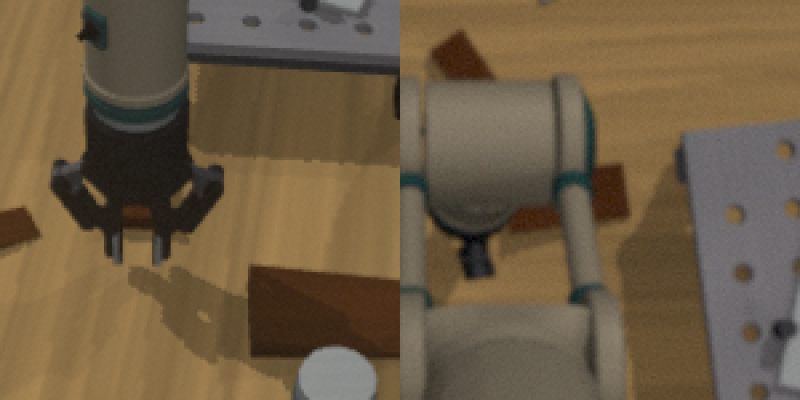

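The fingertips (side crop about (115–165,264)) straddle the butt centrally, behind it and clear of the bench. The top crop still shows the thin end at about (625,165–215).

jog_arm([
  {"dx": 0, "dy": 1.3, "dz": 6, "ax": 0, "ay": 0, "az": 0, "grip": 0.7},
  {"dx": -8, "dy": 0, "dz": 0, "ax": 0, "ay": 0, "az": 0, "grip": 0.7},
  {"dx": -8, "dy": 0, "dz": 0, "ax": 0, "ay": 0, "az": 0, "grip": 0.7},
  {"dx": -5, "dy": 0, "dz": 0, "ax": 0, "ay": 0, "az": 0, "grip": 0.7},
  {"dx": -3, "dy": 0, "dz": 0, "ax": 0, "ay": 0, "az": 0, "grip": 0.7},
  {"dx": -3, "dy": 0, "dz": 0, "ax": 0, "ay": 0, "az": 0, "grip": 0.7},
  {"dx": -3, "dy": 0, "dz": 0, "ax": 0, "ay": 0, "az": 0, "grip": 0.7},
  {"dx": -3, "dy": 0.4, "dz": 0, "ax": 0, "ay": 0, "az": 0, "grip": 0.7},
  {"dx": -3, "dy": 0.5, "dz": 0, "ax": 0, "ay": 0, "az": 0, "grip": 0.7},
  {"dx": -3, "dy": 0.5, "dz": 0, "ax": 0, "ay": 0, "az": 0, "grip": 0.7},
  {"dx": -3, "dy": 0.5, "dz": 0, "ax": 0, "ay": 0, "az": 0, "grip": 0.7},
  {"dx": -3, "dy": 0.5, "dz": 0, "ax": 0, "ay": 0, "az": 0, "grip": 0.7},
  {"dx": -3, "dy": 0.5, "dz": 0, "ax": 0, "ay": 0, "az": 0, "grip": 0.7},
  {"dx": -3, "dy": 0.5, "dz": 0, "ax": 0, "ay": 0, "az": 0, "grip": 0.7},
  {"dx": -3, "dy": 0.5, "dz": 0, "ax": 0, "ay": 0, "az": 0, "grip": 0.7},
  {"dx": -3, "dy": 0.5, "dz": 0, "ax": 0, "ay": 0, "az": 0, "grip": 0.7},
  {"dx": -3, "dy": 0.5, "dz": 0, "ax": 0, "ay": 0, "az": 0, "grip": 0.7},
  {"dx": -3, "dy": 0.5, "dz": 0, "ax": 0, "ay": 0, "az": 0, "grip": 0.7},
  {"dx": -3, "dy": 0.5, "dz": 0, "ax": 0, "ay": 0, "az": 0, "grip": 0.7},
  {"dx": 0, "dy": 0, "dz": 0, "ax": 0, "ay": 0, "az": 0, "grip": 0.7},
])

```text
clock: 5.45
position: [0.5542, -0.0001, 0.1786]
ee_rot: [0.0, 0.66, 0.751, -0.0]
contact_force: [-0.3, -0.3, 0.5]
width: 0.0255
gripper_force: 0.0
```

Run:
```python
from h import *
d=snap("side","pics/side2.png"); e=snap("top","pics/top2.png")
a=cv2.imread("pics/side2.png")[110:230,220:340];b=cv2.imread("pics/top2.png")[130:250,290:410]
cv2.imwrite("pics/c2.png",np.hstack([cv2.resize(x,(400,400),interpolation=3) for x in(a,b)]))
```

```text
(no output)
```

View pics/c2.png

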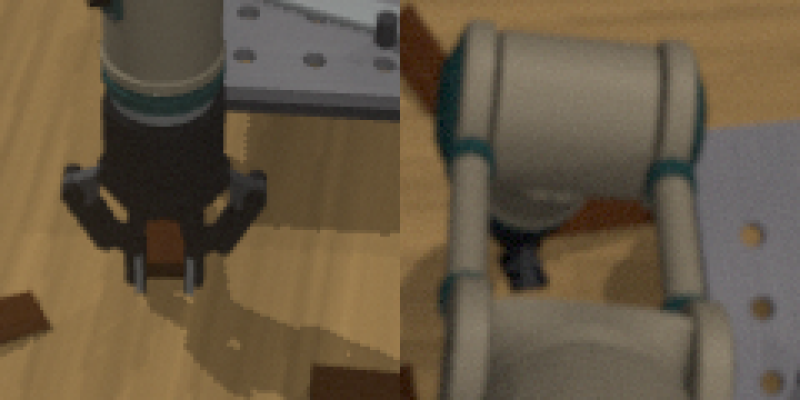

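Run:
```python
from fit import *
f=T([.45564,-.24237,.08605],(.13,.09,.009))[:2]
A=w("top",339.5,202,.011)[:2];B=w("top",366.5,196.6,.006)[:2]
h=(B-A)/np.hypot(*(B-A)); n=np.array([-h[1],h[0]]); print("edge",A,B,"yaw",np.arctan2(h[1],h[0]),"foot y wrt edge -25:",(f-A)@n-.025)
p=[.5627,-.0656,-1.443]
for q in((.055,-.025,.003),(.055,.025,.003),(-.055,-.025,.018),(-.055,.025,.018)):
  t=px("top",T(p,q)); s=px("side",T(p,q)); print(q,(t-[290,130])*3.333+[400,0],(s-[220,110])*3.333)
# butt bottom edge in side view and tips
print(w("side",220+165/3.333,110+277/3.333,0),w("side",220+165/3.333,110+263/3.333,.018))
```

```text
edge [ 0.53141174 -0.04494063] [ 0.5435712  -0.11086717] yaw -1.3884064283574862 foot y wrt edge -25: 0.0027296435713760232
(0.055, -0.025, 0.003) [671.37681695 220.28319024] [204.80120263 165.81994157]
(0.055, 0.025, 0.003) [659.63002862 152.58163045] [136.82090387 163.6243475 ]
(-0.055, -0.025, 0.018) [523.15771415 240.5024671 ] [199.29471307 261.54638475]
(-0.055, 0.025, 0.018) [511.89569791 171.70622016] [125.89264422 259.05944013]
[ 0.5543742  -0.01232447  0.        ] [ 0.55361075 -0.0088687   0.018     ]
```

Butt and tool agree with the prediction (butt about (0.554,-0.011)); the side crop shows the fingers at (135,285) and (195,285) evenly on the butt. About 52 mm remain, with 5 mm sideways.

jog_arm([
  {"dx": -3, "dy": 0.4, "dz": 0, "ax": 0, "ay": 0, "az": 0, "grip": 0.7},
  {"dx": -3, "dy": 0.4, "dz": 0, "ax": 0, "ay": 0, "az": 0, "grip": 0.7},
  {"dx": -3, "dy": 0.4, "dz": 0, "ax": 0, "ay": 0, "az": 0, "grip": 0.7},
  {"dx": -3, "dy": 0.4, "dz": 0, "ax": 0, "ay": 0, "az": 0, "grip": 0.7},
  {"dx": -3, "dy": 0.4, "dz": 0, "ax": 0, "ay": 0, "az": 0, "grip": 0.7},
  {"dx": -3, "dy": 0.4, "dz": 0, "ax": 0, "ay": 0, "az": 0, "grip": 0.7},
  {"dx": -3, "dy": 0.4, "dz": 0, "ax": 0, "ay": 0, "az": 0, "grip": 0.7},
  {"dx": -3, "dy": 0.4, "dz": 0, "ax": 0, "ay": 0, "az": 0, "grip": 0.7},
  {"dx": -3, "dy": 0.4, "dz": 0, "ax": 0, "ay": 0, "az": 0, "grip": 0.7},
  {"dx": -3, "dy": 0.4, "dz": 0, "ax": 0, "ay": 0, "az": 0, "grip": 0.7},
  {"dx": -3, "dy": 0.4, "dz": 0, "ax": 0, "ay": 0, "az": 0, "grip": 0.7},
  {"dx": -3, "dy": 0.4, "dz": 0, "ax": 0, "ay": 0, "az": 0, "grip": 0.7},
  {"dx": -2, "dy": 0, "dz": 0, "ax": 0, "ay": 0, "az": 0, "grip": 0.7},
  {"dx": -2, "dy": 0, "dz": 0, "ax": 0, "ay": 0, "az": 0, "grip": 0.7},
  {"dx": 0, "dy": 0, "dz": 0, "ax": 0, "ay": 0, "az": 0, "grip": 0.7},
  {"dx": 0, "dy": 0, "dz": 0, "ax": 0, "ay": 0, "az": 0, "grip": 0.7},
])

```text
clock: 6.88
position: [0.5638, -0.0386, 0.1787]
ee_rot: [0.0, 0.66, 0.751, -0.0]
contact_force: [0.1, -0.8, 0.2]
width: 0.0254
gripper_force: 0.0
```

Run:
```python
from h import *
d=snap("side","pics/side3.png"); e=snap("top","pics/top3.png")
a=cv2.imread("pics/side3.png")[100:220,220:340];b=cv2.imread("pics/top3.png")[130:250,310:430]
cv2.imwrite("pics/c3.png",np.hstack([cv2.resize(x,(400,400),interpolation=3) for x in(a,b)]))
```

```text
(no output)
```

View pics/c3.png

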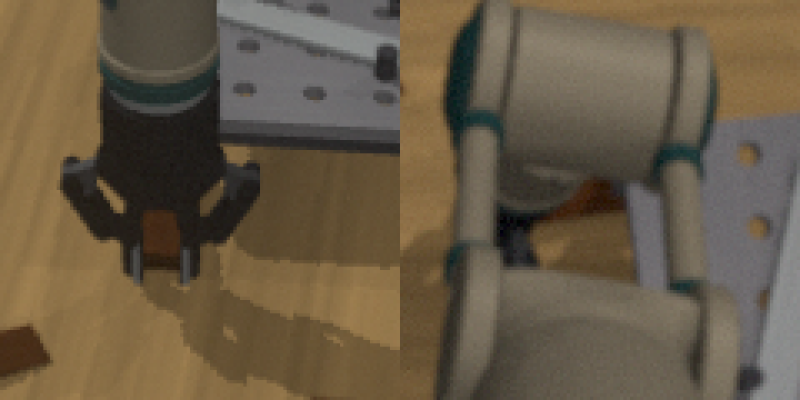

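The wedge is under the plate edge and the fingers are still square on the butt (side crop (135,280) and (190,280)). Predicted foot in the wedge frame is x 38 mm, y 0. I now advance slowly.

jog_arm([
  {"dx": -1.5, "dy": 0, "dz": 0, "ax": 0, "ay": 0, "az": 0, "grip": 0.7},
  {"dx": -1.5, "dy": 0, "dz": 0, "ax": 0, "ay": 0, "az": 0, "grip": 0.7},
  {"dx": -1.5, "dy": 0, "dz": 0, "ax": 0, "ay": 0, "az": 0, "grip": 0.7},
  {"dx": -1.5, "dy": 0, "dz": 0, "ax": 0, "ay": 0, "az": 0, "grip": 0.7},
  {"dx": -1, "dy": 0, "dz": 0, "ax": 0, "ay": 0, "az": 0, "grip": 0.7},
  {"dx": 0, "dy": 0, "dz": 0, "ax": 0, "ay": 0, "az": 0, "grip": 0.7},
])

```text
clock: 7.48
position: [0.5647, -0.0457, 0.1787]
ee_rot: [0.0, 0.66, 0.751, -0.0]
contact_force: [-0.9, 0.4, -0.5]
width: 0.0253
gripper_force: 0.0
```

jog_arm([
  {"dx": -1, "dy": 0, "dz": 0, "ax": 0, "ay": 0, "az": 0, "grip": 0.7},
  {"dx": -1, "dy": 0, "dz": 0, "ax": 0, "ay": 0, "az": 0, "grip": 0.7},
  {"dx": 0, "dy": 0, "dz": 0, "ax": 0, "ay": 0, "az": 0, "grip": 0.7},
])

```text
clock: 7.73
position: [0.565, -0.0476, 0.1787]
ee_rot: [0.0, 0.66, 0.751, -0.0]
contact_force: [0.5, -0.8, -0.1]
width: 0.0255
gripper_force: 0.1
```

jog_arm([
  {"dx": -1, "dy": 0, "dz": 0, "ax": 0, "ay": 0, "az": 0, "grip": 0.7},
  {"dx": 0, "dy": 0, "dz": 0, "ax": 0, "ay": 0, "az": 0, "grip": 0.7},
])

```text
clock: 7.9
position: [0.5651, -0.0485, 0.1787]
ee_rot: [0.0, 0.66, 0.751, -0.0]
contact_force: [0.5, 0.7, -0.5]
width: 0.0252
gripper_force: 0.1
```

jog_arm([
  {"dx": -1, "dy": 0, "dz": 0, "ax": 0, "ay": 0, "az": 0, "grip": 0.7},
  {"dx": 0, "dy": 0, "dz": 0, "ax": 0, "ay": 0, "az": 0, "grip": 0.7},
])

```text
clock: 8.07
position: [0.5652, -0.0495, 0.1787]
ee_rot: [0.0, 0.66, 0.751, -0.0]
contact_force: [1.1, 0.6, 0.6]
width: 0.0257
gripper_force: 0.1
```

jog_arm([
  {"dx": -1, "dy": 0, "dz": 0, "ax": 0, "ay": 0, "az": 0, "grip": 0.7},
  {"dx": 0, "dy": 0, "dz": 0, "ax": 0, "ay": 0, "az": 0, "grip": 0.7},
])

```text
clock: 8.23
position: [0.5653, -0.0505, 0.1787]
ee_rot: [0.0, 0.66, 0.751, -0.0]
contact_force: [-0.7, 0.1, 0.2]
width: 0.0258
gripper_force: 0.1
```

jog_arm([
  {"dx": -1, "dy": 0, "dz": 0, "ax": 0, "ay": 0, "az": 0, "grip": 0.7},
  {"dx": 0, "dy": 0, "dz": 0, "ax": 0, "ay": 0, "az": 0, "grip": 0.7},
])

```text
clock: 8.4
position: [0.5654, -0.0513, 0.1787]
ee_rot: [-0.0, 0.66, 0.751, 0.0]
contact_force: [-1.1, 1.7, 0.6]
width: 0.0258
gripper_force: 0.6
```

jog_arm([
  {"dx": -0.5, "dy": 0, "dz": 0, "ax": 0, "ay": 0, "az": 0, "grip": 0.7},
  {"dx": 0, "dy": 0, "dz": 0, "ax": 0, "ay": 0, "az": 0, "grip": 0.7},
])

```text
clock: 8.57
position: [0.5654, -0.0516, 0.1787]
ee_rot: [-0.0, 0.66, 0.751, 0.0]
contact_force: [0.3, 2.9, 0.0]
width: 0.026
gripper_force: 1.3
```

jog_arm([
  {"dx": -0.5, "dy": 0, "dz": 0, "ax": 0, "ay": 0, "az": 0, "grip": 0.7},
  {"dx": 0, "dy": 0, "dz": 0, "ax": 0, "ay": 0, "az": 0, "grip": 0.7},
])

```text
clock: 8.73
position: [0.5655, -0.0519, 0.1787]
ee_rot: [-0.0, 0.66, 0.751, 0.0]
contact_force: [0.8, 4.1, 1.2]
width: 0.0258
gripper_force: 2.2
```

jog_arm([
  {"dx": -1, "dy": 0, "dz": 0, "ax": 0, "ay": 0, "az": 0, "grip": 0.7},
  {"dx": 0, "dy": 0, "dz": 0, "ax": 0, "ay": 0, "az": 0, "grip": 0.7},
])

```text
clock: 8.9
position: [0.5655, -0.0525, 0.1787]
ee_rot: [-0.001, 0.661, 0.751, 0.001]
contact_force: [0.6, 6.3, 2.0]
width: 0.0256
gripper_force: 3.3
```

jog_arm([
  {"dx": -1, "dy": 0, "dz": 0, "ax": 0, "ay": 0, "az": 0, "grip": 0.7},
  {"dx": 0, "dy": 0, "dz": 0, "ax": 0, "ay": 0, "az": 0, "grip": 0.7},
])

```text
clock: 9.07
position: [0.5655, -0.053, 0.1787]
ee_rot: [-0.001, 0.661, 0.751, 0.001]
contact_force: [-0.0, 8.9, 3.0]
width: 0.0256
gripper_force: 4.5
```

jog_arm([
  {"dx": -1, "dy": 0, "dz": 0, "ax": 0, "ay": 0, "az": 0, "grip": 0.7},
  {"dx": 0, "dy": 0, "dz": 0, "ax": 0, "ay": 0, "az": 0, "grip": 0.7},
])

```text
clock: 9.23
position: [0.5655, -0.0534, 0.1787]
ee_rot: [-0.002, 0.661, 0.75, 0.001]
contact_force: [-0.6, 10.8, 2.2]
width: 0.0256
gripper_force: 5.6
```

jog_arm([
  {"dx": -1, "dy": 0, "dz": 0, "ax": 0, "ay": 0, "az": 0, "grip": 0.7},
  {"dx": 0, "dy": 0, "dz": 0, "ax": 0, "ay": 0, "az": 0, "grip": 0.7},
  {"dx": 0, "dy": 0, "dz": 0, "ax": 0, "ay": 0, "az": 0, "grip": 0.7},
])

```text
clock: 9.48
position: [0.5656, -0.0537, 0.1787]
ee_rot: [-0.002, 0.661, 0.75, 0.002]
contact_force: [-0.0, 13.4, 1.9]
width: 0.0255
gripper_force: 6.8
```

jog_arm([
  {"dx": 5, "dy": 0, "dz": 0, "ax": 0, "ay": 0, "az": 0, "grip": 0.7},
  {"dx": 10, "dy": 0, "dz": 0, "ax": 0, "ay": 0, "az": 0, "grip": 0.7},
  {"dx": 25, "dy": 0, "dz": 0, "ax": 0, "ay": 0, "az": 0, "grip": 0.7},
  {"dx": 25, "dy": 0, "dz": -15, "ax": 0, "ay": 0, "az": 0, "grip": 0.7},
  {"dx": 0, "dy": 0, "dz": -35, "ax": 0, "ay": 0, "az": 0, "grip": 1},
  {"dx": 0, "dy": 0, "dz": -35, "ax": 0, "ay": 0, "az": 0, "grip": 1},
  {"dx": 0, "dy": 0, "dz": -35, "ax": 0, "ay": 0, "az": 0, "grip": 1},
  {"dx": 0, "dy": 0, "dz": 0, "ax": 0, "ay": 0, "az": 0, "grip": 1},
  {"dx": 0, "dy": 0, "dz": 0, "ax": 0, "ay": 0, "az": 0, "grip": 1},
])

```text
clock: 10.23
position: [0.5585, 0.008, 0.3011]
ee_rot: [0.003, 0.66, 0.751, 0.001]
contact_force: [-0.5, 0.5, 0.8]
width: 0.0003
gripper_force: 0.0
```

Run:
```python
from h import *
d=snap("side","pics/side4.png"); e=snap("top","pics/top4.png")
a=cv2.imread("pics/side4.png")[90:210,220:340];b=cv2.imread("pics/top4.png")[130:250,310:430]
cv2.imwrite("pics/c4.png",np.hstack([cv2.resize(x,(400,400),interpolation=3) for x in(a,b)]))
s=sensors.get_state(); print(s["position"],s["ee_rot"],s["contact_force"])
f=T=np.array([.5774,-.1415]); print("pred butt corners side", )
```

```text
[0.55719156 0.00809026 0.29796738] [-2.69694814e-04  6.60311211e-01  7.50991732e-01 -6.70722161e-04] [-0.22041831 -0.47435745  0.12251657]
pred butt corners side
```

View pics/c4.png

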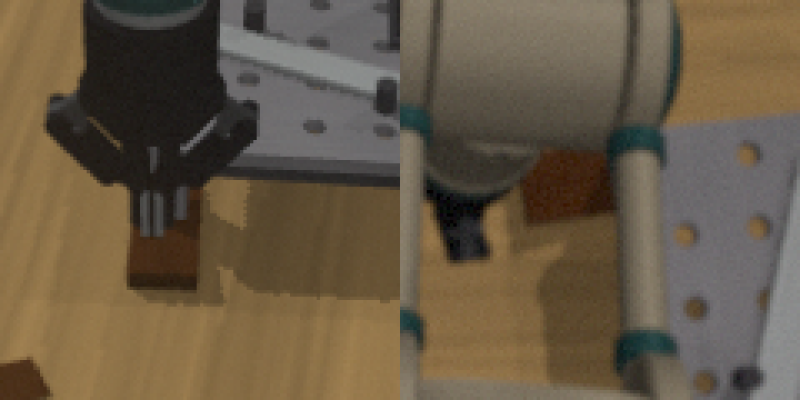

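The wedge sits under the plate edge undisturbed, with butt bottom corners in the side crop at (127,287) and (196,290). I move over the corner with the gripper shut.

Run:
```python
from h import *
a,b=[w("side",220+(u+.5)/3.333-.5,90+(v+.5)/3.333-.5,0)[:2] for u,v in((127,287),(196,290))]
n=(a-b)/np.hypot(*(a-b)); h=np.array([n[1],-n[0]]); m=(a+b)/2; d=np.array([.5774,-.1415])-m
print(a,b,"yaw",np.arctan2(h[1],h[0]),"foot in wedge",d@h-.055,d@n)
h=np.array([np.cos(-1.443),np.sin(-1.443)]);n=np.array([-h[1],h[0]]);print(d@h-.055,d@n)
```

```text
[ 0.59189338 -0.06236425] [ 0.54293388 -0.06793981] yaw -1.457403842232001 foot in wedge 0.021987616972875344 0.0012834938106612327
0.021998117377775246 0.00017448152485188308
```

jog_arm([
  {"dx": -30, "dy": 0.2, "dz": 0, "ax": 0, "ay": 0, "az": 0, "grip": 1},
  {"dx": -30, "dy": 0.2, "dz": 0, "ax": 0, "ay": 0, "az": 0, "grip": 1},
  {"dx": -30, "dy": 0.2, "dz": 0, "ax": 0, "ay": 0, "az": 0, "grip": 1},
  {"dx": -30, "dy": 0.2, "dz": 0, "ax": 0, "ay": 0, "az": 0, "grip": 1},
  {"dx": -31, "dy": 0.2, "dz": 0, "ax": 0, "ay": 0, "az": 0, "grip": 1},
  {"dx": 0, "dy": 0, "dz": 20, "ax": 0, "ay": 0, "az": 0, "grip": 1},
  {"dx": 0, "dy": 0, "dz": 10, "ax": 0, "ay": 0, "az": 0, "grip": 1},
  {"dx": 0, "dy": 0, "dz": 6, "ax": 0, "ay": 0, "az": 0, "grip": 1},
  {"dx": 0, "dy": 0, "dz": 0, "ax": 0, "ay": 0, "az": 0, "grip": 1},
  {"dx": 0, "dy": 0, "dz": 0, "ax": 0, "ay": 0, "az": 0, "grip": 1},
])

```text
clock: 11.17
position: [0.5777, -0.1405, 0.2617]
ee_rot: [-0.001, 0.66, 0.751, -0.0]
contact_force: [0.3, -0.2, -0.5]
width: 0.0003
gripper_force: 0.0
```

Measured foot in the wedge frame is x 22 mm, y 1 mm. The fingertips are about 8 mm above the plate.

jog_arm([
  {"dx": 0, "dy": 0, "dz": 2, "ax": 0, "ay": 0, "az": 0, "grip": 1},
  {"dx": 0, "dy": 0, "dz": 2, "ax": 0, "ay": 0, "az": 0, "grip": 1},
  {"dx": 0, "dy": 0, "dz": 2, "ax": 0, "ay": 0, "az": 0, "grip": 1},
  {"dx": 0, "dy": 0, "dz": 1, "ax": 0, "ay": 0, "az": 0, "grip": 1},
  {"dx": 0, "dy": 0, "dz": 0, "ax": 0, "ay": 0, "az": 0, "grip": 1},
])

```text
clock: 11.58
position: [0.578, -0.1412, 0.2557]
ee_rot: [0.0, 0.66, 0.751, -0.0]
contact_force: [-0.6, 0.3, -0.0]
width: 0.0002
gripper_force: 0.0
```

jog_arm([
  {"dx": 0, "dy": 0, "dz": 1, "ax": 0, "ay": 0, "az": 0, "grip": 1},
  {"dx": 0, "dy": 0, "dz": 0, "ax": 0, "ay": 0, "az": 0, "grip": 1},
])

```text
clock: 11.75
position: [0.5781, -0.1414, 0.2547]
ee_rot: [0.0, 0.66, 0.751, 0.0]
contact_force: [-0.0, -0.0, -0.2]
width: -0.0001
gripper_force: 0.0
```

jog_arm([
  {"dx": 0, "dy": 0, "dz": 0.5, "ax": 0, "ay": 0, "az": 0, "grip": 1},
  {"dx": 0, "dy": 0, "dz": 0, "ax": 0, "ay": 0, "az": 0, "grip": 1},
])

```text
clock: 11.92
position: [0.5781, -0.1415, 0.2542]
ee_rot: [0.0, 0.66, 0.751, -0.0]
contact_force: [-0.5, -0.3, -0.4]
width: 0.0002
gripper_force: 0.0
```

jog_arm([
  {"dx": 0, "dy": 0, "dz": 0.7, "ax": 0, "ay": 0, "az": 0, "grip": 1},
  {"dx": 0, "dy": 0, "dz": 0, "ax": 0, "ay": 0, "az": 0, "grip": 1},
])

```text
clock: 12.08
position: [0.5781, -0.1415, 0.2535]
ee_rot: [0.0, 0.66, 0.751, -0.0]
contact_force: [-0.7, 0.4, -1.0]
width: -0.0
gripper_force: 0.0
```

jog_arm([
  {"dx": 0, "dy": 0, "dz": 0.5, "ax": 0, "ay": 0, "az": 0, "grip": 1},
  {"dx": 0, "dy": 0, "dz": 0, "ax": 0, "ay": 0, "az": 0, "grip": 1},
])

```text
clock: 12.25
position: [0.5781, -0.1415, 0.2534]
ee_rot: [0.0, 0.66, 0.751, 0.0]
contact_force: [-1.1, 0.5, 3.7]
width: 0.0004
gripper_force: 1.8
```

jog_arm([
  {"dx": 0, "dy": 0, "dz": 0.5, "ax": 0, "ay": 0, "az": 0, "grip": 1},
  {"dx": 0, "dy": 0, "dz": 0, "ax": 0, "ay": 0, "az": 0, "grip": 1},
])

```text
clock: 12.42
position: [0.5781, -0.1415, 0.2534]
ee_rot: [0.0, 0.66, 0.751, 0.0]
contact_force: [-0.9, 0.2, 6.8]
width: -0.0003
gripper_force: 3.3
```

Contact, and the plate holds. I press on to about 10 N, hold, then come away.

jog_arm([
  {"dx": 0, "dy": 0, "dz": 0.6, "ax": 0, "ay": 0, "az": 0, "grip": 1},
  {"dx": 0, "dy": 0, "dz": 0, "ax": 0, "ay": 0, "az": 0, "grip": 1},
  {"dx": 0, "dy": 0, "dz": 0, "ax": 0, "ay": 0, "az": 0, "grip": 1},
  {"dx": 0, "dy": 0, "dz": 0, "ax": 0, "ay": 0, "az": 0, "grip": 1},
  {"dx": 0, "dy": 0, "dz": 0, "ax": 0, "ay": 0, "az": 0, "grip": 1},
  {"dx": 0, "dy": 0, "dz": 0, "ax": 0, "ay": 0, "az": 0, "grip": 1},
])

```text
clock: 12.92
position: [0.578, -0.1415, 0.2534]
ee_rot: [0.0, 0.66, 0.751, 0.0]
contact_force: [-1.4, 0.2, 9.4]
width: 0.0002
gripper_force: 4.8
```

jog_arm([
  {"dx": 0, "dy": 0, "dz": -5, "ax": 0, "ay": 0, "az": 0, "grip": 1},
  {"dx": 0, "dy": 0, "dz": -20, "ax": 0, "ay": 0, "az": 0, "grip": 1},
  {"dx": 0, "dy": 0, "dz": -35, "ax": 0, "ay": 0, "az": 0, "grip": 1},
  {"dx": 0, "dy": 0, "dz": -35, "ax": 0, "ay": 0, "az": 0, "grip": 1},
  {"dx": 30, "dy": 0, "dz": 0, "ax": 0, "ay": 0, "az": 0, "grip": 1},
  {"dx": 35, "dy": 0, "dz": 0, "ax": 0, "ay": 0, "az": 0, "grip": 1},
  {"dx": 35, "dy": 0, "dz": 0, "ax": 0, "ay": 0, "az": 0, "grip": 1},
  {"dx": 35, "dy": -15, "dz": 0, "ax": 0, "ay": 0, "az": 0, "grip": 1},
  {"dx": 0, "dy": -35, "dz": 0, "ax": 0, "ay": 0, "az": 0, "grip": 1},
  {"dx": 0, "dy": -35, "dz": 0, "ax": 0, "ay": 0, "az": 0, "grip": 1},
  {"dx": 0, "dy": -35, "dz": 0, "ax": 0, "ay": 0, "az": 0, "grip": 1},
  {"dx": 0, "dy": 0, "dz": 0, "ax": 0, "ay": 0, "az": 0, "grip": 1},
  {"dx": 0, "dy": 0, "dz": 0, "ax": 0, "ay": 0, "az": 0, "grip": 1},
])

```text
clock: 14.0
position: [0.4401, -0.0227, 0.347]
ee_rot: [-0.0, 0.661, 0.751, -0.0]
contact_force: [-0.1, 0.0, 0.2]
width: -0.0001
gripper_force: 0.0
```

Run:
```python
from h import *
d=snap("side","pics/side5.png"); e=snap("top","pics/top5.png")
a=cv2.imread("pics/side5.png")[80:230,220:370];b=cv2.imread("pics/top5.png")[120:270,310:460]
cv2.imwrite("pics/c5.png",np.hstack([cv2.resize(x,(400,400),interpolation=3) for x in(a,b)]))
```

```text
(no output)
```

View pics/c5.png

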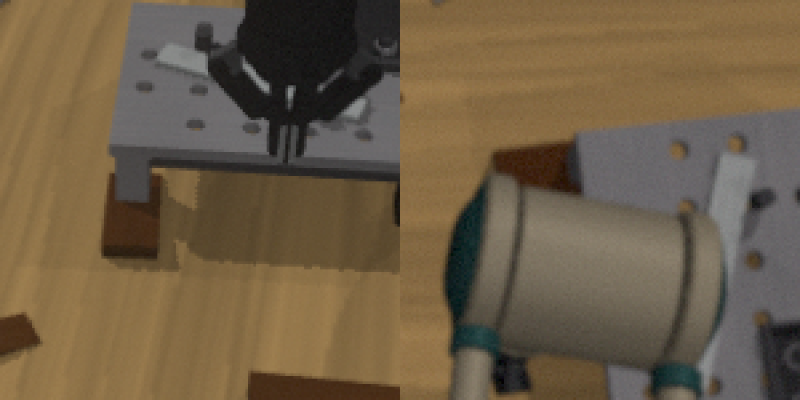

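The leg (side crop x 115–152) stands centred on the wedge (x 105–160), and the plate held its height under 9.4 N. The arm is clear of everything.

```bash
python3 -c "
from rig import manip; print(manip.sign_off())"
```

```text
the job is handed in; nothing more can be done
None
```

The wedge is snug under the bare leg (pushed to about 13 N), the table held still under a 9.4 N press over that leg, the arm is clear, and the job is handed in; `sign_off()` gave no verdict.

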